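# Seat a balancing shaft on the run-out bench

### The job

Take the thicker of the two steel shafts from the wooden rack and lay it, without dropping it, in the V-groove of the run-out bench with its end short of the sprung hold-down shoe; then push it gently along the groove, under the shoe, until it bears against the stop pin. Beyond the drag of the groove and shoe you should feel it press on the pin with about 5 N; never ram it, as more than 15 N on the pin spoils its setting. Leave the shaft lying in the groove up against the pin, and leave everything else on the counter alone.

Things in the scene. Friction and masses are not known exactly. Their poses are not given: they have to be found in the camera images.
- shaft_center (a point): centre of the thicker of the two plain ground-steel shafts, the one to move: a cylinder 20 mm in diameter, 180 mm long, 0.33 to 0.57 kg, both ends alike and flat. The point is half-way along it on its axis; its x axis runs along the shaft. At first it lies level in the notches of the wooden rack, axis 52 mm above the counter
- rack: fixed plywood rack, 150 x 150 x 50 mm: two notched plates, 12 mm thick, stand across its x axis at x = -60 and +60 mm, so the middle 108 mm of a shaft is free for the fingers. Origin at the centre of its underside, z up. The thick shaft lies along x in the notches at y = +40 mm, the thin one in those at y = -40 mm
- thin_shaft: the other steel shaft in the rack, 14 mm in diameter and 170 mm long: not needed, leave it alone. Origin on its surface, half-way along it
- vbed: fixed grey V-bed: a bar 360 mm long, 44 mm wide, 45 mm high, with a 90 degree V-groove 16 mm wide along its top. Origin at the centre of its underside, z up, x along the groove towards the stop. The seated shaft's axis is 51 mm above the counter, 6 mm above the bed's flat top (fingertips lower than that meet the bed). Open from above from x = -180 to +70 mm. Sliding the shaft in it takes 1 to 6 N
- shoe_tip (a point): underside of the white nylon hold-down shoe over the groove, at x = +80 mm of the bed; 18 mm wide, rounded to 12 mm radius, hung from an arm and post at the bed's +y side, 98 mm high. It rests 1.5 mm lower than the top of the seated shaft; the shaft's end pushed in from -x lifts it (4 N of spring). Going under takes a firmer push, and from there sliding takes 2 to 12 N
- indicator (a point): centre of the dial indicator (42 mm) parked on a post beside the bed beyond the stop, at x = +159, y = -94 mm of the bed, 132 mm above the counter; post and dial reach 160 mm high. Keep clear
- saddle_face (a point): front face of the dark steel stop saddle (24 mm long, 56 mm wide, top 72 mm above the counter) fixed on the bed at x = +142 mm, where the axis of the seated shaft meets it; its x axis points along the groove, away from the shaft. The stop pin, hard steel, 8 mm thick, its flat end called pin_face, stands 6 to 30 mm out of it towards the shaft on that axis: set anew each time, not measured. Rigid
- hammer: red plastic hammer with white nylon tips, 220 mm long, lying on the counter; leave it alone
- gauge: chrome tyre pressure gauge, a 52 mm dial with a short stem; leave it alone
- cap1: small green valve cap, 11 mm in diameter, 13 mm high; leave it alone
- cap2: another such valve cap; leave it alone
- cone: steel centring cone, 72 mm in diameter, 34 mm high; leave it alone
- strip2: top strip (140 x 19 x 5 mm) of a stack of three lead adhesive weights on the grey turntable (200 mm in diameter); leave them alone
There are look-alikes about, which are no part of the job. What is shaped like the part that bears shaft_center but blue or green is not meant.

How it is judged:
By the outcome, as a careful person would: the job done as asked, in the order asked, and still so for the second after the job is handed in, with the robot touching nothing.
It also fails if it takes over 72 s, if anything falls off the work surface, if the arm or the gripper's body presses on something with over 40 N, if the wrist force passes 120 N, or if a joint passes its speed limit or range.

### The arm

A 6-joint arm with a two-finger parallel gripper is mounted at the origin on the work surface. World frame = base frame: x ahead of the robot, y to its left, z up, the work surface at z = 0. Lengths are in m, angles in rad, forces in N, time in s.
With the tool pointing down it reaches from about 0.4 to 0.925 m from the base axis. Payload 12.5 kg.
Tool frame: the origin (TCP) lies between the finger pads; the fingertips stand 25 mm ahead of it and the grasp point (between the pads) lies 6 mm ahead of it (env.tip_extent is the distance from the TCP to the fingertips, in m); z points along the fingers, y is the line along which they close (so a half turn about z gives the same grasp; the last joint's range is limited). The gripper opens to 95 mm and grips with 3 to 60 N. Pads are 20 mm wide; open, the fingers measure 119 mm over their backs; the gripper's body (75 mm by 180 mm) begins 59 mm behind the grasp point.
Start: joints at [-1.429, 0.491, 1.559, -0, 1.092, -0.106], TCP at [0.153, -0.606, 0.24] pointing down, gripper open.
Joint ranges: [-3.1, 3.1], [-0.84, 2.19], [0.05, 2.79], [-1.13, 4.28], [0.06, 2.93], [-2.69, 2.69]. Speed limits (rad/s): [2.22, 2.22, 2.79, 3.14, 3.14, 3.14].

### API

Orientations are given as a rotation vector (axis times angle).
In Python, from plant import env gives the robot as it stands.
- The arm moves only by the shell command python3 -m jog 'ROWS' [FORCE]. ROWS is JSON, one flat list of numbers, 7 for each row, row after row: the shift along the world's x, y, z scaled (see below), then the turn, a rotation vector about the world's x, y, z scaled (see below), then the closure, from -1 (fully open) to 1 (shut), so that 0 is half open. In form: [tx, ty, tz, rx, ry, rz, grip, tx, ty, tz, rx, ry, rz, grip, ...]. A call has 1 to 20 rows; each row shifts and turns the commanded pose from where the row before left it; what a row does not reach is not made up. The controller multiplies each number of a shift by 0.025 m and each number of a turn by 5 degrees. A row lasts 1/8 s, in which the tool goes at most 62.5 mm and 10.7 degrees, less where a joint would pass 70% of its speed; a pose out of reach is approached as far as the arm can. A call with a number of a shift or a turn outside -1 to 1 is refused whole. A call with a gripper value outside its range is refused whole. The fingers move at their own pace and stop on an object; FORCE is the grip in N (left out, the last holds). Time passes only in rows, so rows that do not move let the fingers close. It gives the time, the measured TCP pose, the force, the opening and the grip force at its end, in the units of the state.
- env.get_state(): the state, without advancing time (a new reading comes with each control period).
- env.read_camera(name): name is "scene" or "top" or "wrist"; returns a dict with "pixels" (420x560x3 uint8, blue, green, red), "fx", "fy", "cx", "cy" (pixels), "camera_from_world" (4x4, takes a point from world to camera coordinates). Camera axes: x right, y up, looking along -z (the intrinsics and any distortion apply to the point x, -y, -z); pixel columns grow to the right and rows downward; lengths in m; the calibration is good to about 2 mm. The wrist camera is an equidistant fisheye: a pixel r from the principal point sees the ray r / f radians off the axis. A picture is of the moment at which its call begins. There is no depth.
- env.finish_job(): hands the job in; it is judged then, once.
The state is a dict: "t": time; "joints": joint angles; "qvel": joint speeds; "joint_torque": joint torques, N m; "position": TCP position; "tool_rot": TCP orientation; "force": force on the tool from outside, world axes, zero at the start; "torque": the same for the moment, N m; "finger_gap": finger opening in m; "gripper_force": force on a finger pad.
Only numpy, scipy, OpenCV 4.12 (cv2) and the standard library are available. Lean on these libraries where they do the work, as an engineer would, in place of code of your own. Each camera call takes 0.05 s, during which the arm holds its last target. There are 200 camera calls.

## Working session

There is one attempt and no reset: what is moved stays moved. The work goes in short steps, Python scripts to look and compute and a shell command to move; the robot and the scene stay as the last step left them, time stands still between calls to the robot, and variables do not carry over. Pictures are saved under pics/ and viewed, at most 10 in all, crops included, and the job is handed in when it is done.

```bash
mkdir -p pics; ls
python3 - <<'E'
from plant import env
import cv2,numpy as np
for n in ("scene","top"):
    c=env.read_camera(n); cv2.imwrite(f"pics/{n}0.png",c["pixels"]); print(n,c["fx"],c["fy"],c["cx"],c["cy"],[k for k in c]); print(np.round(c["camera_from_world"],3))
s=env.get_state(); print(s)
E
```

```text
pics
scene 384.4517100125089 384.4517100125089 277.5454814596714 208.92710651943185 ['pixels', 'fx', 'fy', 'cx', 'cy', 'camera_from_world']
[[ 0.287  0.958 -0.014 -0.142]
 [-0.737  0.23   0.635  0.289]
 [ 0.612 -0.173  0.772 -1.312]
 [ 0.     0.     0.     1.   ]]
top 423.8060593670645 423.8060593670645 284.666092531471 213.03892095399246 ['pixels', 'fx', 'fy', 'cx', 'cy', 'camera_from_world']
[[ 1.000e-03 -1.000e+00 -1.400e-02  7.000e-03]
 [ 9.990e-01  0.000e+00  5.100e-02 -5.020e-01]
 [-5.100e-02 -1.400e-02  9.990e-01 -1.128e+00]
 [ 0.000e+00  0.000e+00  0.000e+00  1.000e+00]]
{'t': 0.1, 'joints': array([-1.42861217e+00,  4.91507991e-01,  1.55936771e+00, -1.05174253e-05,
        1.09170319e+00, -1.05580783e-01]), 'qvel': array([-0.00056263, -0.0001266 , -0.00015369, -0.00010751, -0.00049042,
       -0.00036879]), 'joint_torque': array([ 4.04132152e-04, -6.13626266e+01, -2.58604109e+01,  6.94041420e-02,
        4.70477482e-02, -5.41533359e-05]), 'position': array([ 0.15327925, -0.60572634,  0.23912192]), 'tool_rot': array([-3.11653738e+00, -3.88079283e-01,  4.29919015e-05]), 'force': array([0.03960203, 0.01856009, 0.02770252]), 'torque': array([ 0.06033013, -0.0180632 , -0.01423363]), 'gripper_force': 0.0, 'finger_gap': 0.09501172808999411}
```

View pics/top0.png

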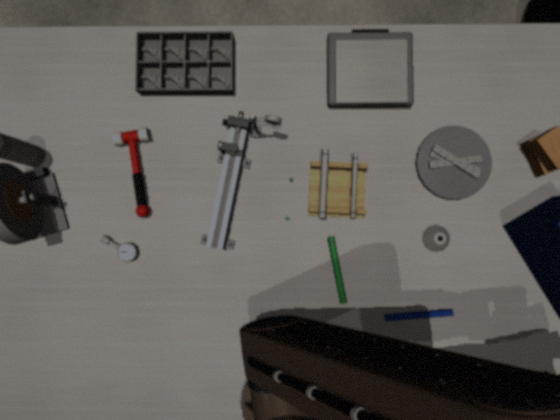

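View pics/scene0.png

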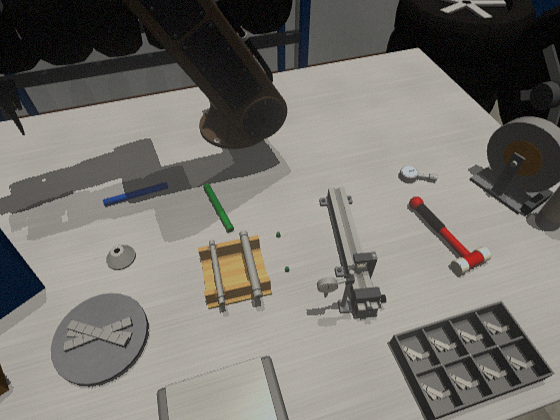

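The top view shows two shafts in the rack at columns 324 and 353, rows 150–218. Blue and green rods lie on the counter at (420,315) and (337,270); their colour rules them out. The left grey shaft (324,184) looks thicker. The bed runs from (218,245) up to (238,120), with the stop at the top. I'll enlarge this to confirm.

Run:
```python
import cv2
a=cv2.imread("pics/top0.png")[100:255,190:390]
a=cv2.resize(a,None,fx=3.8,fy=3.8,interpolation=cv2.INTER_CUBIC)
cv2.imwrite("pics/crop1.png",cv2.convertScaleAbs(a,alpha=1.5))
```

```text
(no output)
```

View pics/crop1.png

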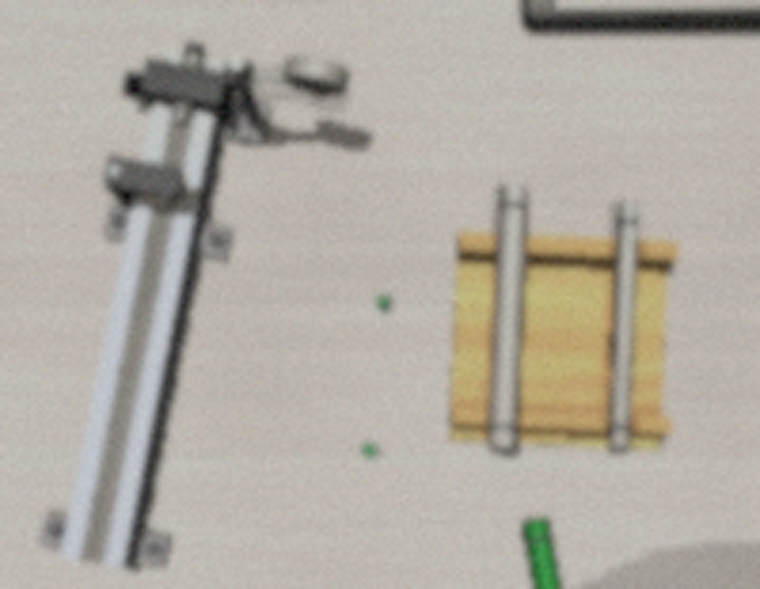

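The crop settles it: the left shaft at crop (508,320), top-image pixel (324,184), is clearly wider (about 27 px against 20 px) than the right one at crop (622,325). It is the target. Next I'll measure it, then look with the wrist camera.

```bash
cat > h.py <<'E'
from plant import env
import cv2,numpy as np
def ray(c,uv,fish=False):
    a=(uv[0]-c["cx"])/c["fx"]; b=(uv[1]-c["cy"])/c["fy"]
    if fish:
        th=np.hypot(a,b); s=np.sin(th)/max(th,1e-9); d=np.array([a*s,-b*s,-np.cos(th)])
    else: d=np.array([a,-b,-1.])
    T=c["camera_from_world"]; R=T[:3,:3]; return -R.T@T[:3,3], R.T@d
def onz(c,uv,z,fish=False):
    o,d=ray(c,uv,fish); return o+d*(z-o[2])/d[2]
def proj(c,p,fish=False):
    q=c["camera_from_world"]@np.append(p,1); v=np.array([q[0],-q[1],-q[2]])
    if fish:
        r=np.hypot(v[0],v[1]); k=np.arctan2(r,v[2])/max(r,1e-9); a,b=v[0]*k,v[1]*k
    else: a,b=v[0]/v[2],v[1]/v[2]
    return np.array([c["cx"]+c["fx"]*a,c["cy"]+c["fy"]*b])
def tri(c1,u1,c2,u2,f1=False,f2=False):
    o1,d1=ray(c1,u1,f1);o2,d2=ray(c2,u2,f2)
    s=np.linalg.lstsq(np.c_[d1,-d2],o2-o1,rcond=None)[0]
    a,b=o1+s[0]*d1,o2+s[1]*d2; return (a+b)/2,np.linalg.norm(a-b)
def yaw(a,b): d=b-a; return np.degrees(np.arctan2(d[1],d[0]))
E
python3 - <<'E'
from h import *
np.set_printoptions(precision=4,suppress=True)
c=env.read_camera("top"); s=env.read_camera("scene")
f=lambda x,y:np.array([190+(x-1.5)/3.8,100+(y-1.5)/3.8])
a=onz(c,f(504,450),.052); b=onz(c,f(513,185),.058); print("shaft",a,b,(a+b)/2,np.linalg.norm(b-a),yaw(a,b), proj(s,(a+b)/2))
# bed: row-wise mask of bright bluish flats
im=cv2.GaussianBlur(c["pixels"],(3,3),0).astype(float); 
for y in (160,170,180,190,200,210,220,230,240):
    r=im[y,205:250]; print(y,(r[:,0]-r[:,2]).round().astype(int).tolist())
w=env.read_camera("wrist"); print(w["fx"],w["cx"],w["cy"]); R=w["camera_from_world"]; print(-R[:3,:3].T@R[:3,3], -R[2,:3])
E
```

```text
shaft [ 0.4874 -0.0908  0.052 ] [ 0.6689 -0.0972  0.058 ] [ 0.5781 -0.094   0.055 ] 0.18169103878865012 -2.0195449132026413 [249.0775 261.9708]
160 [-9, -9, -9, -9, -8, -9, -9, -9, -9, -10, -9, -8, -7, -4, -3, -2, -2, 0, 2, 5, 6, 6, 5, 3, -1, -4, -6, -6, -4, -1, 3, 5, 7, 6, 6, 3, 2, 0, -2, -3, -3, -3, -3, -3, -3]
170 [-9, -9, -9, -9, -9, -10, -9, -9, -10, -9, -9, -8, -8, -9, -8, -5, -1, 5, 7, 7, 6, 3, 0, -4, -6, -6, -4, -2, 2, 5, 7, 7, 7, 5, 2, 0, -3, -5, -7, -8, -9, -10, -9, -9, -9]
180 [-7, -8, -9, -9, -9, -8, -8, -8, -8, -8, -9, -9, -8, -5, 0, 4, 6, 7, 6, 3, -1, -4, -7, -6, -5, -1, 3, 6, 7, 8, 7, 5, 2, -1, -3, -5, -7, -8, -8, -8, -8, -8, -8, -8, -8]
190 [-9, -9, -9, -9, -8, -8, -9, -9, -9, -9, -7, -5, 0, 4, 7, 7, 6, 3, -1, -4, -6, -7, -5, -1, 3, 7, 8, 7, 6, 5, 1, -1, -3, -6, -7, -9, -8, -8, -8, -9, -9, -9, -9, -9, -9]
200 [-7, -7, -8, -6, -8, -7, -8, -7, -6, -3, 1, 6, 7, 7, 6, 2, -1, -4, -6, -7, -5, 0, 4, 6, 7, 7, 6, 4, 3, 1, -2, -6, -7, -9, -9, -9, -8, -9, -9, -9, -9, -9, -10, -9, -9]
210 [-8, -9, -8, -9, -9, -7, -7, -3, 1, 5, 7, 7, 5, 3, -1, -4, -5, -6, -5, 0, 4, 7, 8, 7, 6, 5, 2, 0, -3, -5, -7, -9, -10, -9, -9, -9, -10, -9, -9, -9, -9, -9, -9, -10, -10]
220 [-7, -7, -7, -7, -6, -3, 2, 6, 7, 8, 6, 2, -1, -5, -6, -6, -4, 0, 4, 6, 8, 7, 6, 4, 3, 0, -3, -5, -6, -7, -8, -8, -8, -9, -8, -8, -8, -7, -7, -7, -8, -7, -7, -7, -7]
230 [-7, -7, -6, -3, 1, 5, 7, 8, 6, 3, -2, -6, -7, -7, -4, -1, 4, 7, 9, 9, 6, 4, 2, -2, -4, -6, -6, -7, -7, -8, -8, -7, -8, -8, -8, -9, -9, -8, -8, -8, -8, -9, -9, -9, -9]
240 [0, 3, 5, 7, 8, 8, 5, 2, -2, -5, -7, -6, -4, 0, 3, 6, 7, 7, 7, 6, 4, 0, -1, -1, -2, -4, -5, -5, -6, -6, -6, -6, -7, -6, -6, -7, -6, -7, -7, -7, -8, -7, -7, -6, -7]
325.19226210127806 281.9627013087621 209.16066602298082
[ 0.228  -0.5855  0.3839] [-0.2596 -0.0652 -0.9635]
```

```bash
python3 -m jog '[0.83,1,0,0,0,-0.16,-1, 0.83,1,0,0,0,-0.16,-1, 0.83,1,0,0,0,-0.16,-1, 0.83,1,0,0,0,-0.16,-1, 0.83,1,0,0,0,-0.16,-1, 0.83,1,0,0,0,-0.16,-1, 0.83,1,0,0,0,-0.16,-1, 0.83,1,0,0,0,-0.16,-1, 0.83,1,0,0,0,-0.16,-1, 0.83,1,0,0,0,-0.16,-1, 0.83,1,0,0,0,-0.16,-1, 0.83,1,0,0,0,-0.16,-1, 0.83,1,0,0,0,-0.16,-1, 0.83,1,0,0,0,-0.16,-1, 0.83,1,0,0,0,-0.16,-1, 0.83,1,0,0,0,-0.16,-1, 0.83,1,0,0,0,-0.16,-1, 0.83,1,0,0,0,-0.16,-1, 0.83,1,0,0,0,-0.16,-1, 0.83,1,0,0,0,-0.16,-1]'
python3 -m jog '[0.2,0.4,0,0,0,0,-1, 0,0,0,0,0,0,-1]'
cat > w.py <<'E'
from h import *
import sys
c=env.read_camera("wrist"); cv2.imwrite(sys.argv[1],cv2.resize(cv2.convertScaleAbs(c["pixels"],alpha=1.5),None,fx=1.4,fy=1.4)); c["pixels"]=c["pixels"]; np.save("w.npy",c,allow_pickle=True)
print(env.get_state()["position"])
E
python3 w.py pics/w1.png
```

```text
t: 2.75
position: [0.5689, -0.105, 0.2396]
tool_rot: [3.141, -0.05, -0.0]
force: [0.5, 0.1, 0.9]
finger_gap: 0.0951
gripper_force: 0.0
t: 3.0
position: [0.5731, -0.0956, 0.2395]
tool_rot: [3.141, -0.047, -0.001]
force: [0.0, -0.5, 0.2]
finger_gap: 0.0947
gripper_force: 0.0
[ 0.57286965 -0.09615764  0.23957382]
```

View pics/w1.png

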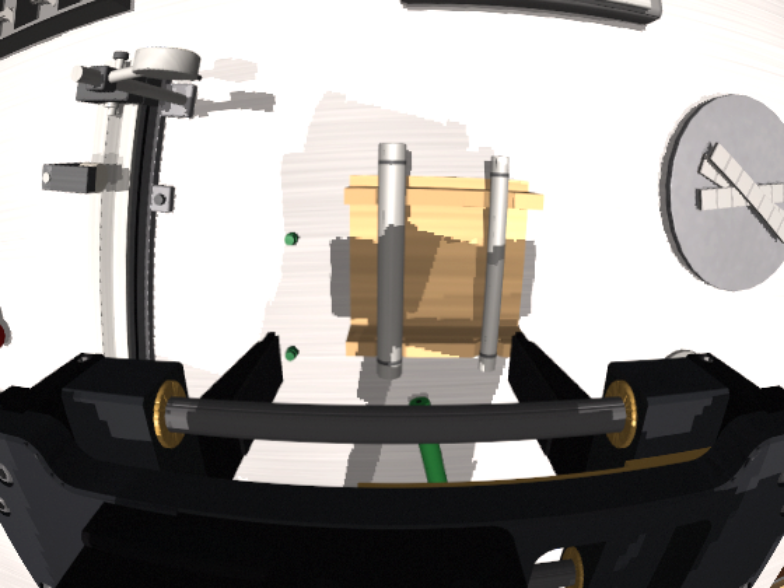

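The wrist view shows the thick shaft from display (392,143) to (389,374), the thin shaft at column 497, and the bed on the left with its shoe at (100,176) and saddle at (120,90).

Run:
```python
from h import *
np.set_printoptions(precision=4,suppress=True)
w=np.load("w.npy",allow_pickle=True).item()
a=onz(w,np.array([389.5,375])/1.4,.060,1); b=onz(w,np.array([392,143])/1.4,.060,1)
print("shaft wrist",a,b,(a+b)/2,np.linalg.norm(b-a),yaw(a,b))
for y,l,r in((200,380,404.5),(340,376.5,402.5)):
    p,q=[onz(w,np.array([x,y])/1.4,.055,1) for x in(l,r)]; print(p,q,(p+q)/2,np.linalg.norm(p-q))
t=env.read_camera("top")
im=t["pixels"].astype(float); ims=cv2.GaussianBlur(t["pixels"],(3,3),0).astype(float)
P=[]
for y in range(160,243,2):
    if 100: 
        xc=229.7-(y-170)*14.45/70; D=ims[y,:,0]-ims[y,:,2]
        x0=int(round(xc)); 
        L=x0
        while D[L]<1: L-=1
        R=x0
        while D[R]<1: R+=1
        l=L+(D[L]-1)/(D[L]-D[L+1]); r=R-(D[R]-1)/(D[R]-D[R-1])
        p,q=onz(t,(l,y),.045),onz(t,(r,y),.045); P.append([*((p+q)/2)[:2],abs(p[1]-q[1])])
P=np.array(P); k=np.polyfit(P[:,0],P[:,1],1); print("bed line y=",k,np.degrees(np.arctan(k[0])),"res",np.std(P[:,1]-np.polyval(k,P[:,0])),"w",P[:,2].mean())
for n,u in (("tail",(214,248)),("tail2",(206.5,247)),("tail3",(225,248.5))): print(n,onz(t,u,.045))
```

```text
shaft wrist [ 0.493  -0.0873  0.06  ] [ 0.6688 -0.0947  0.06  ] [ 0.5809 -0.091   0.06  ] 0.17601304347631866 -2.4135771118848446
[ 0.6282 -0.0848  0.055 ] [ 0.6276 -0.1024  0.055 ] [ 0.6279 -0.0936  0.055 ] 0.017627456211020257
[ 0.521  -0.0781  0.055 ] [ 0.5204 -0.0982  0.055 ] [ 0.5207 -0.0881  0.055 ] 0.020165979043350105
bed line y= [ 1.6489 -0.7988] 58.76474132133249 res 0.10749222603786251 w 0.1936938388471598
tail [0.4092 0.1915 0.045 ]
tail2 [0.4118 0.2111 0.045 ]
tail3 [0.408  0.1627 0.045 ]
```

Run:
```python
from h import *
np.set_printoptions(precision=4,suppress=True)
t=env.read_camera("top"); ims=cv2.GaussianBlur(cv2.imread("pics/top0.png"),(3,3),0).astype(float)
P=[]
for y in range(162,242,2):
    D=ims[y,:,0]-ims[y,:,2]; xc=int(round(229.7-(y-170)*14.45/70)); 
    L=R=xc
    while D[L]<1: L-=1
    while D[R]<1: R+=1
    l=L+(D[L]-1)/(D[L]-D[L+1]); r=R-(D[R]-1)/(D[R]-D[R-1])
    p,q=onz(t,(l,y),.045),onz(t,(r,y),.045); P.append([*((p+q)/2)[:2],abs(p[1]-q[1])])
P=np.array(P); k=np.polyfit(P[:,0],P[:,1],1); print("bed line y=",k,np.degrees(np.arctan(k[0])),"res",np.std(P[:,1]-np.polyval(k,P[:,0])),"w",P[:,2].mean())
g=cv2.cvtColor(cv2.imread("pics/top0.png"),cv2.COLOR_BGR2GRAY)
print(g[238:254,209].tolist(),g[238:254,220].tolist())
# shoe, saddle front in crop
f=lambda x,y:np.array([190+(x-1.5)/3.8,100+(y-1.5)/3.8])
for n,u,z in(("shoe arm front",(155,203),.09),("saddle front mid",(178,104),.072),("bed end",(97,563),.045),("saddle back",(188,68),.072)): print(n,onz(t,f(*u),z))
```

```text
bed line y= [-0.1937  0.2715] -10.961164734810383 res 0.0002462936086550294 w 0.01566649521392997
[128, 132, 130, 133, 131, 130, 130, 127, 128, 126, 128, 126, 125, 128, 124, 124] [127, 127, 130, 130, 129, 130, 131, 132, 129, 128, 126, 122, 124, 126, 125, 126]
shoe arm front [0.6507 0.1439 0.09  ]
saddle front mid [0.7221 0.1313 0.072 ]
bed end [0.4099 0.1885 0.045 ]
saddle back [0.7469 0.1247 0.072 ]
```

```bash
python3 -m jog '[0.28,0.2,-1,0,0,-0.14,-1, 0,0,-1,0,0,0,-1, 0,0,-1,0,0,0,-1, 0,0,-1,0,0,0,-1, 0,0,-1,0,0,0,-1, 0,0,-0.8,0,0,0,-0.5, 0,0,-0.5,0,0,0,0, 0,0,-0.36,0,0,0,0.2, 0,0,0,0,0,0,0.3, 0,0,0,0,0,0,0.4]' 10
python3 w.py pics/w2.png
```

```text
t: 4.4
position: [0.5805, -0.091, 0.0737]
tool_rot: [3.141, -0.069, 0.001]
force: [-0.3, -0.6, -0.2]
finger_gap: 0.0507
gripper_force: 0.0
[ 0.58059931 -0.09100237  0.07380414]
```

View pics/w2.png

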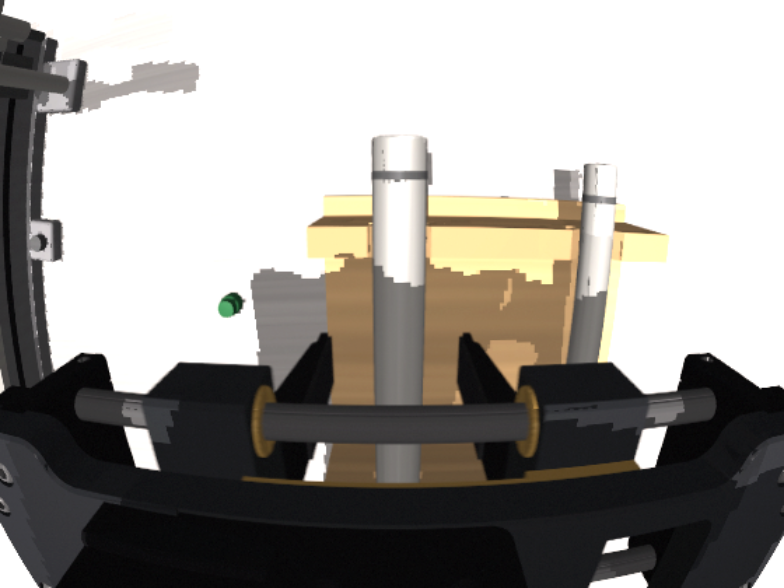

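The shaft (display columns 373–425) lies midway between the fingers (331 and 460). Now to close.

```bash
python3 -m jog '[0,0,0,0,0,0,0.6, 0,0,0,0,0,0,0.7, 0,0,0,0,0,0,0.9, 0,0,0,0,0,0,1, 0,0,0,0,0,0,1]' 10
python3 -m jog '[0,0,0,0,0,0,1, 0,0,0,0,0,0,1]' 40
python3 -m jog '[0,0,0.1,0,0,0,1, 0,0,0.2,0,0,0,1, 0,0,0.3,0,0,0,1, 0,0,0,0,0,0,1]'
```

```text
t: 5.08
position: [0.5804, -0.092, 0.0736]
tool_rot: [3.139, -0.068, 0.001]
force: [-3.2, -7.5, 3.6]
finger_gap: 0.0197
gripper_force: 10.0
t: 5.32
position: [0.5804, -0.0921, 0.0736]
tool_rot: [3.139, -0.068, 0.001]
force: [-2.2, -8.0, 2.5]
finger_gap: 0.0192
gripper_force: 40.0
t: 5.82
position: [0.5806, -0.0908, 0.0889]
tool_rot: [3.141, -0.068, 0.002]
force: [-0.4, 0.5, -3.6]
finger_gap: 0.0191
gripper_force: 40.0
```

```bash
python3 -m jog '[0,0,0.6,0,0,0,1, 0,0,0.8,0,0,0,1, 0,0,0.8,0,0,0,1, 0,0.4,0.4,0,0,0,1, -0.13,0.8,0.2,0,0,-0.15,1, -0.13,1,0,0,0,-0.15,1, -0.13,1,0,0,0,-0.15,1, -0.13,1,0,0,0,-0.15,1, -0.13,1,0,0,0,-0.15,1, -0.13,1,0,0,0,-0.15,1, -0.13,1,0,0,0,-0.15,1, -0.13,1,0,0,0,-0.15,1, -0.13,1,0,0,0,-0.15,1, -0.13,0.7,0,0,0,-0.15,1, -0.12,0.37,0,0,0,-0.15,1, 0,0,0,0,0,-0.05,1, 0,0,0,0,0,0,1]'
python3 w.py pics/w3.png
```

```text
t: 7.95
position: [0.5449, 0.1654, 0.1582]
tool_rot: [3.127, -0.301, 0.0]
force: [1.0, -0.2, -4.3]
finger_gap: 0.0189
gripper_force: 40.0
[0.54491298 0.16531455 0.15816584]
```

View pics/w3.png

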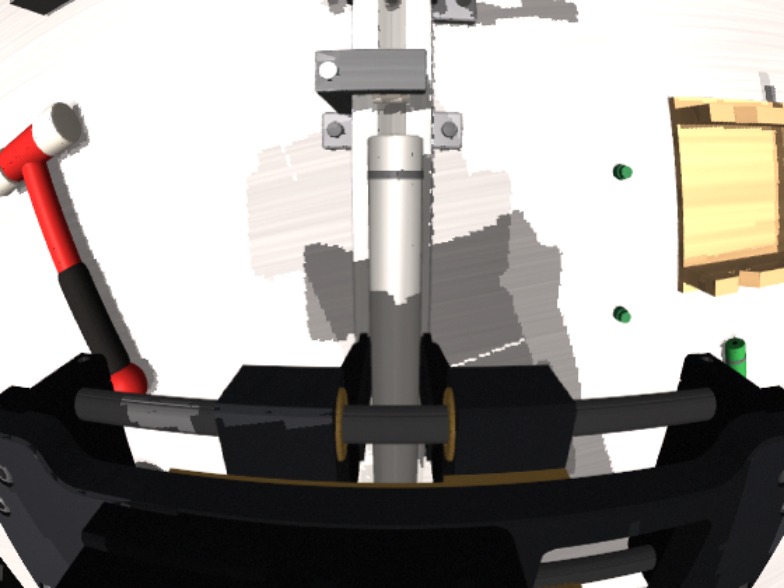

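The wrist view shows the shaft (columns 369–421) over the bed (354–431), groove at (391,115), shoe arm at rows 50–95, and the pin region near (392,5).

Run:
```python
from h import *
np.set_printoptions(precision=4,suppress=True)
w=np.load("w.npy",allow_pickle=True).item()
U=np.array([.9818,-.1902]);V=np.array([.1902,.9818])
B=np.array([.5845,.1583])
def rel(p): d=p[:2]-B; return np.array([d@U,d@V])*1e3
for n,u,z in(("bedL",(354,240),.045),("bedR",(431,240),.045),("bedL2",(352,170),.045),("bedR2",(433,170),.045),("grL",(378.5,118),.045),("grR",(406,118),.045),
 ("shaft front top",(396,136),.148),("shL",(369,200),.138),("shR",(421,200),.138),("shL",(371,290),.138),("shR",(419.5,290),.138),("shoearm front R",(425,92),.09),("bedtop L far",(351,30),.045),("bedR far",(431,30),.045)):
    p=onz(w,np.array(u)/1.4,z,1); print(n,p,rel(p))
```

```text
bedL [0.5855 0.1835 0.045 ] [-3.8523 24.8913]
bedR [0.577  0.1402 0.045 ] [ -3.8821 -19.2388]
bedL2 [0.6249 0.1764 0.045 ] [36.2239 25.4993]
bedR2 [0.6162 0.1319 0.045 ] [ 36.1711 -19.9234]
grL [0.6509 0.1562 0.045 ] [65.6247 10.5492]
grR [0.648  0.1412 0.045 ] [65.5992 -4.7432]
shaft front top [0.6316 0.1503 0.148 ] [47.7287  1.1091]
shL [0.6114 0.1641 0.138 ] [25.3023 10.8168]
shR [0.6078 0.1457 0.138 ] [25.2984 -7.9336]
shL [0.5783 0.1701 0.138 ] [-8.3366 10.4547]
shR [0.5748 0.1523 0.138 ] [-8.3419 -7.7486]
shoearm front R [0.6538 0.1323 0.09  ] [ 73.0124 -12.3886]
bedtop L far [0.7056 0.1615 0.045 ] [118.3224  26.1329]
bedR far [0.6969 0.1173 0.045 ] [118.1628 -18.895 ]
```

```bash
python3 -m jog '[0.01,0.045,-0.5,0,0,0,1, 0,0,-0.8,0,0,0,1, 0,0,-0.8,0,0,0,1, 0,0,-0.6,0,0,0,1, 0,0,-0.3,0,0,0,1, 0,0,-0.15,0,0,0,1, 0,0,0,0,0,0,1]'
python3 -m jog '[0,0,-0.06,0,0,0,1, 0,0,-0.06,0,0,0,1, 0,0,0,0,0,0,1]'
```

```text
t: 8.88
position: [0.5452, 0.167, 0.0795]
tool_rot: [3.127, -0.301, 0.0]
force: [0.0, -0.3, -3.9]
finger_gap: 0.0191
gripper_force: 40.0
t: 9.25
position: [0.5451, 0.167, 0.0765]
tool_rot: [3.127, -0.301, 0.0]
force: [0.2, 1.0, -4.5]
finger_gap: 0.0188
gripper_force: 40.0
```

```bash
python3 -m jog '[0,0,-0.05,0,0,0,1, 0,0,-0.03,0,0,0,1, 0,0,0,0,0,0,1]'
python3 -m jog '[0,0,-0.03,0,0,0,1, 0,0,0,0,0,0,1]'
python3 -m jog '[0,0,-0.03,0,0,0,1, 0,0,0,0,0,0,1]'
```

```text
t: 9.62
position: [0.545, 0.167, 0.0743]
tool_rot: [3.127, -0.301, -0.0]
force: [-0.3, -0.1, -4.0]
finger_gap: 0.0191
gripper_force: 40.0
t: 9.88
position: [0.545, 0.167, 0.0736]
tool_rot: [3.127, -0.301, -0.0]
force: [0.2, 0.4, -4.0]
finger_gap: 0.019
gripper_force: 40.0
t: 10.12
position: [0.5452, 0.1671, 0.073]
tool_rot: [-3.127, 0.301, -0.001]
force: [-0.2, 2.4, -2.1]
finger_gap: 0.0194
gripper_force: 40.0
```

```bash
python3 -m jog '[0,0.02,-0.02,0,0,0,1, 0,0,0,0,0,0,1]'
python3 -m jog '[0,0.02,-0.02,0,0,0,1, 0,0,0,0,0,0,1]'
```

```text
t: 10.38
position: [0.5452, 0.1675, 0.0725]
tool_rot: [-3.127, 0.301, -0.001]
force: [0.2, 1.3, -1.7]
finger_gap: 0.0191
gripper_force: 40.0
t: 10.62
position: [0.5452, 0.1676, 0.0725]
tool_rot: [3.127, -0.301, 0.001]
force: [-1.8, -3.1, 5.6]
finger_gap: 0.019
gripper_force: 40.0
```

```bash
python3 -m jog '[0,-0.01,0.01,0,0,0,1, 0,0,0,0,0,0,1]' 5
python3 -m jog '[0,0,0,0,0,0,0.4, 0,0,0,0,0,0,0.4, 0,0,0,0,0,0,0.4]' 5
python3 w.py pics/w4.png
```

```text
t: 10.88
position: [0.5453, 0.1676, 0.0724]
tool_rot: [3.127, -0.301, 0.001]
force: [-0.7, -2.8, 4.4]
finger_gap: 0.0195
gripper_force: 5.0
t: 11.25
position: [0.545, 0.1678, 0.072]
tool_rot: [3.127, -0.301, -0.0]
force: [-0.0, 1.2, 1.0]
finger_gap: 0.0281
gripper_force: 0.0
[0.54499005 0.16775924 0.0720456 ]
```

View pics/w4.png

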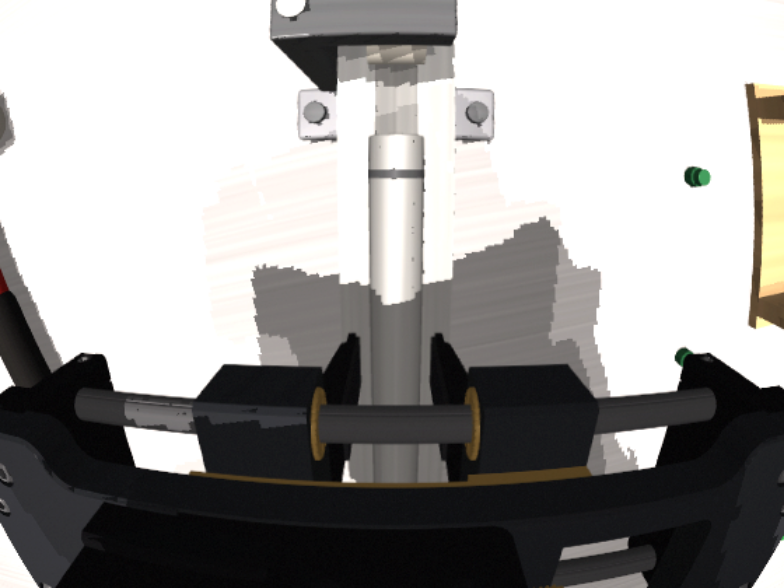

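The shaft is seated in the groove (369–424 centred on bed 338–454), with its end at row 136, short of the shoe at row ~50. I'll regrip and start the push.

```bash
python3 -m jog '[0,0,0.02,0,0,0,0.7, 0,0,0,0,0,0,1, 0,0,0,0,0,0,1]' 10
python3 -m jog '[0,0,0,0,0,0,1, 0,0,0,0,0,0,1]' 35
python3 -m jog '[0.04,-0.008,0,0,0,0,1, 0.08,-0.016,0,0,0,0,1, 0.08,-0.016,0,0,0,0,1]'
```

```text
t: 11.68
position: [0.545, 0.1676, 0.0727]
tool_rot: [3.127, -0.301, -0.0]
force: [0.1, -0.7, 0.4]
finger_gap: 0.02
gripper_force: 10.0
t: 11.92
position: [0.545, 0.1676, 0.0727]
tool_rot: [3.127, -0.301, -0.0]
force: [-0.4, -2.0, 1.7]
finger_gap: 0.0189
gripper_force: 35.0
t: 12.3
position: [0.55, 0.1666, 0.0727]
tool_rot: [3.127, -0.301, -0.001]
force: [-4.5, -1.8, 3.7]
finger_gap: 0.0194
gripper_force: 35.0
```

```bash
python3 -m jog '[0.08,-0.0155,0,0,0,0,1, 0.08,-0.0155,0,0,0,0,1, 0.08,-0.0155,0,0,0,0,1, 0.08,-0.0155,0,0,0,0,1, 0.08,-0.0155,0,0,0,0,1]'
python3 -m jog '[0.08,-0.0155,0,0,0,0,1, 0.08,-0.0155,0,0,0,0,1]'
python3 -m jog '[0.08,-0.0155,0,0,0,0,1, 0.08,-0.0155,0,0,0,0,1]'
python3 -m jog '[0.08,-0.0155,0,0,0,0,1, 0.08,-0.0155,0,0,0,0,1]'
```

```text
t: 12.92
position: [0.5601, 0.1647, 0.0727]
tool_rot: [3.127, -0.301, -0.001]
force: [-4.9, -2.5, 4.5]
finger_gap: 0.0193
gripper_force: 35.0
t: 13.18
position: [0.5641, 0.1639, 0.0727]
tool_rot: [3.127, -0.301, -0.0]
force: [-5.1, -2.4, 4.5]
finger_gap: 0.0189
gripper_force: 35.0
t: 13.42
position: [0.5681, 0.1631, 0.0727]
tool_rot: [3.127, -0.301, -0.001]
force: [-4.0, -2.4, 5.4]
finger_gap: 0.0192
gripper_force: 35.0
t: 13.68
position: [0.5721, 0.1623, 0.0727]
tool_rot: [3.127, -0.301, -0.001]
force: [-5.0, -3.5, 5.1]
finger_gap: 0.019
gripper_force: 35.0
```

```bash
for i in 1 ; do python3 -m jog '[0.08,-0.0155,0,0,0,0,1]'; done
python3 -m jog '[0.08,-0.0155,0,0,0,0,1]'
python3 -m jog '[0.08,-0.0155,0,0,0,0,1]'
python3 -m jog '[0.08,-0.0155,0,0,0,0,1]'
python3 -m jog '[0.08,-0.0155,0,0,0,0,1]'
python3 -m jog '[0.08,-0.0155,0,0,0,0,1]'
```

```text
t: 13.8
position: [0.574, 0.1619, 0.0727]
tool_rot: [3.127, -0.301, -0.001]
force: [-7.4, -0.3, 6.8]
finger_gap: 0.0191
gripper_force: 35.0
t: 13.92
position: [0.575, 0.1617, 0.0726]
tool_rot: [3.127, -0.301, -0.005]
force: [-12.5, 0.5, 10.8]
finger_gap: 0.0192
gripper_force: 35.0
t: 14.05
position: [0.5768, 0.1614, 0.0726]
tool_rot: [3.127, -0.301, -0.005]
force: [-10.1, -0.5, 10.1]
finger_gap: 0.0192
gripper_force: 35.0
t: 14.18
position: [0.5789, 0.161, 0.0727]
tool_rot: [3.127, -0.301, -0.005]
force: [-10.0, -0.7, 7.7]
finger_gap: 0.0188
gripper_force: 35.0
t: 14.3
position: [0.581, 0.1606, 0.0726]
tool_rot: [3.127, -0.301, -0.004]
force: [-9.3, -0.5, 8.3]
finger_gap: 0.0195
gripper_force: 35.0
t: 14.42
position: [0.5831, 0.1602, 0.0726]
tool_rot: [3.127, -0.301, -0.004]
force: [-10.3, -0.5, 7.8]
finger_gap: 0.0193
gripper_force: 35.0
```

```bash
python3 -m jog '[0.08,-0.0155,0,0,0,0,1, 0.08,-0.0155,0,0,0,0,1, 0.08,-0.0155,0,0,0,0,1, 0.08,-0.0155,0,0,0,0,1]'
python3 -m jog '[0.08,-0.0155,0,0,0,0,1, 0.08,-0.0155,0,0,0,0,1, 0.08,-0.0155,0,0,0,0,1]'
python3 -m jog '[0.06,-0.0116,0,0,0,0,1, 0.06,-0.0116,0,0,0,0,1]'
python3 -m jog '[0.04,-0.0078,0,0,0,0,1, 0.04,-0.0078,0,0,0,0,1]'
```

```text
t: 14.92
position: [0.5911, 0.1586, 0.0726]
tool_rot: [3.127, -0.301, -0.004]
force: [-10.8, -0.4, 8.0]
finger_gap: 0.0196
gripper_force: 35.0
t: 15.3
position: [0.5971, 0.1574, 0.0727]
tool_rot: [3.127, -0.301, -0.004]
force: [-10.1, -1.5, 9.1]
finger_gap: 0.019
gripper_force: 35.0
t: 15.55
position: [0.6001, 0.1568, 0.0726]
tool_rot: [3.127, -0.301, -0.004]
force: [-9.9, -0.8, 8.0]
finger_gap: 0.0193
gripper_force: 35.0
t: 15.8
position: [0.602, 0.1565, 0.0726]
tool_rot: [3.127, -0.301, -0.004]
force: [-10.2, -0.9, 8.3]
finger_gap: 0.0197
gripper_force: 35.0
```

Run:
```python
from h import *
c=env.read_camera("wrist"); np.save("w5.npy",c,allow_pickle=True)
a=c["pixels"][0:130,190:380]; cv2.imwrite("pics/w5.png",cv2.resize(a,None,fx=4,fy=4,interpolation=cv2.INTER_CUBIC))
```

```text
(no output)
```

View pics/w5.png

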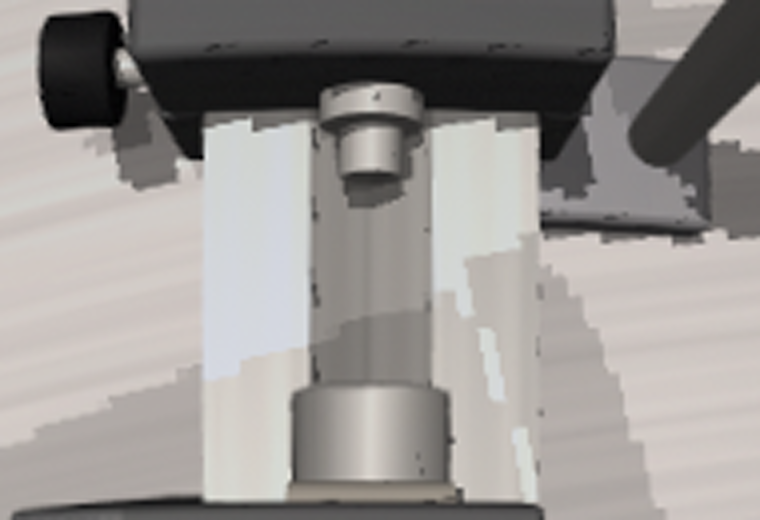

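The enlarged crop shows the pin's end at (372,172), the shaft's end at (370,384), and the saddle's front face at row ~110.

Run:
```python
from h import *
w=np.load("w5.npy",allow_pickle=True).item()
U=np.array([.9818,-.1902]);B=np.array([.5845,.1583])
for n,u,z in(("pin top edge",(372,172),.055),("shaft end top edge",(370,384),.061),("pin 165",(372,165),.055),("pin 178",(372,178),.055),("shaft 380",(370,380),.061)):
    p=onz(w,np.array(u)/4+np.array([190,0]),z,1); print(n,p,(p[:2]-B)@U*1e3)
```

```text
pin top edge [0.71639989 0.13590545 0.055     ] 133.75875607186734
shaft end top edge [0.68938641 0.14140455 0.061     ] 106.1909886268202
pin 165 [0.717307   0.13572948 0.055     ] 134.6828257477922
pin 178 [0.71562425 0.13605591 0.055     ] 132.96861045478246
shaft 380 [0.68986011 0.14131279 0.061     ] 106.67351862167806
```

```bash
python3 -m jog '[0.08,-0.0155,0,0,0,0,1, 0.08,-0.0155,0,0,0,0,1, 0.08,-0.0155,0,0,0,0,1, 0.08,-0.0155,0,0,0,0,1]'
python3 -m jog '[0.08,-0.0155,0,0,0,0,1, 0.08,-0.0155,0,0,0,0,1, 0.08,-0.0155,0,0,0,0,1, 0.08,-0.0155,0,0,0,0,1]'
python3 -m jog '[0.06,-0.0116,0,0,0,0,1, 0.04,-0.0078,0,0,0,0,1, 0.02,-0.0039,0,0,0,0,1, 0,0,0,0,0,0,1]'
```

```text
t: 16.35
position: [0.6101, 0.1549, 0.0726]
tool_rot: [3.127, -0.301, -0.004]
force: [-10.2, -1.6, 8.7]
finger_gap: 0.0191
gripper_force: 35.0
t: 16.85
position: [0.6181, 0.1533, 0.0727]
tool_rot: [3.127, -0.301, -0.004]
force: [-11.0, -1.9, 7.9]
finger_gap: 0.0192
gripper_force: 35.0
t: 17.35
position: [0.6212, 0.1527, 0.0727]
tool_rot: [3.127, -0.301, -0.004]
force: [-9.2, -1.1, 8.1]
finger_gap: 0.0193
gripper_force: 35.0
```

```bash
python3 -m jog '[0.02,-0.0039,0,0,0,0,1, 0.02,-0.0039,0,0,0,0,1]'
python3 -m jog '[0.02,-0.0039,0,0,0,0,1, 0.02,-0.0039,0,0,0,0,1]'
```

```text
t: 17.6
position: [0.6221, 0.1525, 0.0726]
tool_rot: [3.127, -0.301, -0.004]
force: [-10.1, -2.4, 7.9]
finger_gap: 0.019
gripper_force: 35.0
t: 17.85
position: [0.6231, 0.1523, 0.0727]
tool_rot: [3.127, -0.301, -0.004]
force: [-9.9, -1.4, 8.7]
finger_gap: 0.0191
gripper_force: 35.0
```

```bash
python3 -m jog '[0.02,-0.0039,0,0,0,0,1, 0.02,-0.0039,0,0,0,0,1]'
python3 -m jog '[0.02,-0.0039,0,0,0,0,1]'
```

```text
t: 18.1
position: [0.6241, 0.1522, 0.0726]
tool_rot: [3.127, -0.301, -0.004]
force: [-9.8, -1.8, 8.0]
finger_gap: 0.0192
gripper_force: 35.0
t: 18.23
position: [0.6246, 0.1521, 0.0726]
tool_rot: [3.127, -0.301, -0.004]
force: [-9.4, -1.1, 8.5]
finger_gap: 0.0192
gripper_force: 35.0
```

```bash
python3 -m jog '[0.02,-0.0039,0,0,0,0,1]'
python3 -m jog '[0.02,-0.0039,0,0,0,0,1]'
python3 -m jog '[0.016,-0.0031,0,0,0,0,1]'
```

```text
t: 18.35
position: [0.6251, 0.152, 0.0727]
tool_rot: [3.127, -0.301, -0.004]
force: [-9.4, -1.9, 7.3]
finger_gap: 0.0192
gripper_force: 35.0
t: 18.48
position: [0.6256, 0.1518, 0.0727]
tool_rot: [3.127, -0.301, -0.004]
force: [-9.9, -0.1, 7.9]
finger_gap: 0.0188
gripper_force: 35.0
t: 18.6
position: [0.626, 0.1518, 0.0726]
tool_rot: [3.127, -0.301, -0.004]
force: [-10.0, -1.8, 7.3]
finger_gap: 0.0194
gripper_force: 35.0
```

```bash
python3 -m jog '[0.016,-0.0031,0,0,0,0,1]'
python3 -m jog '[0.016,-0.0031,0,0,0,0,1]'
python3 -m jog '[0.016,-0.0031,0,0,0,0,1]'
```

```text
t: 18.73
position: [0.6264, 0.1517, 0.0726]
tool_rot: [3.127, -0.301, -0.004]
force: [-9.3, -1.6, 7.7]
finger_gap: 0.0189
gripper_force: 35.0
t: 18.85
position: [0.6268, 0.1516, 0.0726]
tool_rot: [3.127, -0.301, -0.004]
force: [-9.6, -1.4, 7.2]
finger_gap: 0.0195
gripper_force: 35.0
t: 18.98
position: [0.6272, 0.1515, 0.0726]
tool_rot: [3.127, -0.301, -0.004]
force: [-10.8, -1.4, 8.4]
finger_gap: 0.0188
gripper_force: 35.0
```

```bash
echo
python3 -m jog '[0.016,-0.0031,0,0,0,0,1]'
python3 -m jog '[0.016,-0.0031,0,0,0,0,1]'
python3 -m jog '[0.016,-0.0031,0,0,0,0,1]'
```

```text
t: 19.1
position: [0.6276, 0.1514, 0.0726]
tool_rot: [3.127, -0.301, -0.004]
force: [-10.2, -1.7, 8.0]
finger_gap: 0.0192
gripper_force: 35.0
t: 19.23
position: [0.628, 0.1514, 0.0727]
tool_rot: [3.127, -0.301, -0.004]
force: [-10.0, -0.7, 8.7]
finger_gap: 0.0191
gripper_force: 35.0
t: 19.35
position: [0.6284, 0.1513, 0.0726]
tool_rot: [3.127, -0.301, -0.004]
force: [-9.5, -0.5, 7.4]
finger_gap: 0.0195
gripper_force: 35.0
```

```bash
python3 -m jog '[0.016,-0.0031,0,0,0,0,1]'
python3 -m jog '[0.016,-0.0031,0,0,0,0,1]'
python3 -m jog '[0.016,-0.0031,0,0,0,0,1]'
```

```text
t: 19.48
position: [0.6288, 0.1512, 0.0727]
tool_rot: [3.127, -0.301, -0.004]
force: [-9.9, -1.4, 7.7]
finger_gap: 0.0196
gripper_force: 35.0
t: 19.6
position: [0.6291, 0.1512, 0.0726]
tool_rot: [3.127, -0.301, -0.004]
force: [-10.1, -0.5, 9.2]
finger_gap: 0.0191
gripper_force: 35.0
t: 19.73
position: [0.6292, 0.1511, 0.0726]
tool_rot: [3.126, -0.301, -0.006]
force: [-12.9, -0.9, 10.1]
finger_gap: 0.0193
gripper_force: 35.0
```

Contact has started at x ≈ 0.629: the force is up about 3 N and the motion has slowed. I'll settle and read again.

```bash
python3 -m jog '[0,0,0,0,0,0,1]'
python3 -m jog '[0.008,-0.0016,0,0,0,0,1]'
python3 -m jog '[0,0,0,0,0,0,1]'
```

```text
t: 19.85
position: [0.6292, 0.1512, 0.0726]
tool_rot: [3.126, -0.301, -0.006]
force: [-10.9, -2.0, 9.3]
finger_gap: 0.0187
gripper_force: 35.0
t: 19.98
position: [0.6292, 0.1511, 0.0726]
tool_rot: [3.126, -0.301, -0.006]
force: [-12.8, -0.2, 10.2]
finger_gap: 0.0188
gripper_force: 35.0
t: 20.1
position: [0.6292, 0.1512, 0.0726]
tool_rot: [3.126, -0.301, -0.006]
force: [-11.4, -2.0, 8.6]
finger_gap: 0.0194
gripper_force: 35.0
```

```bash
python3 -m jog '[0.008,-0.0016,0,0,0,0,1]'
python3 -m jog '[0.008,-0.0016,0,0,0,0,1]'
python3 -m jog '[0,0,0,0,0,0,1]'
```

```text
t: 20.23
position: [0.6292, 0.1511, 0.0726]
tool_rot: [3.126, -0.301, -0.007]
force: [-12.9, 0.3, 10.9]
finger_gap: 0.019
gripper_force: 35.0
t: 20.35
position: [0.6293, 0.1511, 0.0726]
tool_rot: [3.126, -0.301, -0.008]
force: [-15.0, 0.0, 11.0]
finger_gap: 0.0195
gripper_force: 35.0
t: 20.48
position: [0.6293, 0.1511, 0.0726]
tool_rot: [3.126, -0.301, -0.007]
force: [-14.6, -0.8, 10.9]
finger_gap: 0.0192
gripper_force: 35.0
```

```bash
python3 -m jog '[0,0,0,0,0,0,1, 0,0,0,0,0,0,1, 0,0,0,0,0,0,1, 0,0,0,0,0,0,1]'
python3 -m jog '[0,0,0,0,0,0,1, 0,0,0,0,0,0,1]' 10
python3 -m jog '[0,0,0,0,0,0,0.4, 0,0,0,0,0,0,0.4, 0,0,0,0,0,0,0.3, 0,0,0,0,0,0,0.3]' 5
python3 -m jog '[0,0,0.1,0,0,0,0.3, 0,0,0.3,0,0,0,0.3, 0,0,0.8,0,0,0,0.3, 0,0,0.8,0,0,0,0.3, 0,0,0.8,0,0,0,0.3, 0,0,0.4,0,0,0,0.3, 0,0,0,0,0,0,0.3]'
python3 - <<'E'
from h import *
c=env.read_camera("wrist"); np.save("w6.npy",c,allow_pickle=True)
a=c["pixels"][0:300,130:450]; cv2.imwrite("pics/w6.png",cv2.resize(a,None,fx=2,fy=2,interpolation=cv2.INTER_CUBIC))
E
```

```text
t: 20.98
position: [0.6292, 0.1511, 0.0726]
tool_rot: [3.126, -0.301, -0.008]
force: [-13.9, -0.1, 10.5]
finger_gap: 0.0189
gripper_force: 35.0
t: 21.22
position: [0.6302, 0.151, 0.0725]
tool_rot: [3.127, -0.301, -0.004]
force: [-8.2, -1.1, 6.3]
finger_gap: 0.0201
gripper_force: 10.0
t: 21.72
position: [0.6313, 0.151, 0.0726]
tool_rot: [-3.127, 0.301, -0.001]
force: [0.7, 0.7, 0.1]
finger_gap: 0.0331
gripper_force: 0.0
t: 22.6
position: [0.6313, 0.151, 0.1533]
tool_rot: [-3.127, 0.301, -0.002]
force: [0.1, -0.1, 0.6]
finger_gap: 0.0331
gripper_force: 0.0
```

View pics/w6.png

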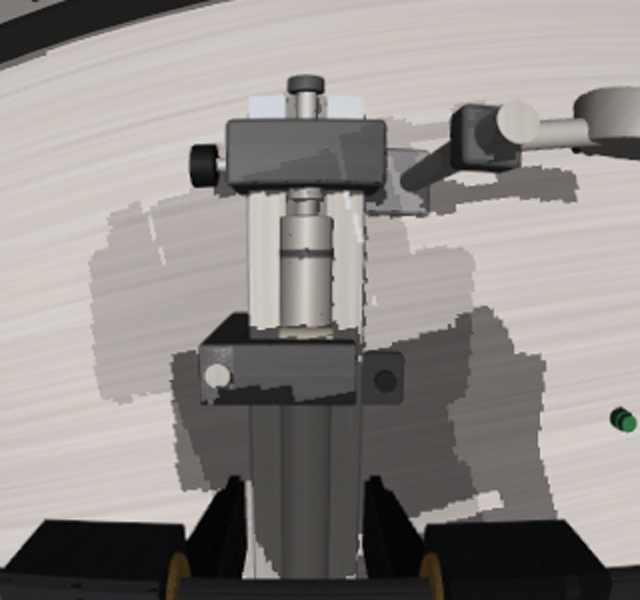

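The shaft lies under the shoe in the groove, its end (306,215) against the pin (305,205). The gripper is clear and feels no contact force, so I'm handing in.

```bash
python3 -c "
from plant import env
print(env.finish_job())"
```

```text
the job is handed in; nothing more can be done
None
```

The thicker shaft lies in the V-groove, under the shoe and up against the stop pin, pressed there with about 4–5 N beyond the drag; I handed the job in at about 23 s, with the gripper clear and nothing else touched, as far as the pictures and force readings show.

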